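Open the latched gate of a shaker guard

ROBOT

A 6-joint arm with a two-finger parallel gripper is mounted at the origin on the work surface. World frame = base frame: x ahead of the robot, y to its left, z up, the work surface at z = 0. Lengths are in m, angles in rad, forces in N, time in s.
With the tool pointing down it reaches from about 0.35 to 0.975 m from the base axis. Payload 4.9 kg.
Tool frame: the origin (TCP) lies between the finger pads; the fingertips stand 14 mm ahead of it and the grasp point (between the pads) lies 5 mm behind it (manip.tcp_to_tips is the distance from the TCP to the fingertips, in m); z points along the fingers, y is the line along which they close (so a half turn about z gives the same grasp; the last joint's range is limited). The gripper opens to 85 mm and grips with 20 to 120 N. Pads are 22 mm wide; open, the fingers measure 114 mm over their backs; the gripper's body (76 mm by 85 mm) begins 54 mm behind the grasp point. The pads swing forward as they close: fully open they stand 13 mm farther back than shut.
Start: joints at [-1.468, 0.053, 1.613, -0, 1.476, -0.119], TCP at [0.137, -0.61, 0.245] pointing down, gripper open.
Joint ranges: [-3.01, 3.01], [-1.01, 2.22], [0.06, 2.58], [-1.02, 4.17], [0.09, 2.62], [-3.14, 3.14]. Speed limits (rad/s): [2.57, 2.57, 3.14, 3.14, 3.14, 3.14].

INTERFACE

Orientations are given as a unit quaternion [w, x, y, z].
In Python, from plant import manip gives the robot as it stands.
- The arm moves only by the tool servo_tool, never from a script. Its argument "moves" is a list that holds one entry, the list of rows, each a list of 7 numbers: the shift along the tool's x, y, z in mm, then the turn, a rotation vector about the tool's x, y, z in degrees, then the finger opening in mm, from 0 to 85.4. In form: [[[x, y, z, ax, ay, az, fingers], ...]]. A call has 1 to 12 rows; each row shifts and turns the commanded pose from where the row before left it, along the tool's axes as they then stand; what a row does not reach is not made up. A row lasts 1/8 s, in which the tool goes at most 62.5 mm and 10.7 degrees, less where a joint would pass 70% of its speed; a pose out of reach is approached as far as the arm can. A call with a gripper value outside its range is refused whole. The fingers move at their own pace and stop on an object; the grip force is fixed at half the most. Time passes only in rows, so rows that do not move let the fingers close. It gives the time, the measured TCP pose, the force, the opening and the grip force at its end, in the units of the state.
- manip.state(): the state, without advancing time (a new reading comes with each control period).
- manip.grab_frame(name): name is "side" or "top"; returns a dict with "image" (400x640x3 uint8, blue, green, red), "mtx" (3x3 intrinsics, pixels), "eye" and "rotation" of the camera in the world. Camera axes: x right, y down, z forward; pixel columns grow to the right and rows downward; lengths in m; the calibration is good to about 2 mm. A picture is of the moment at which its call begins. There is no depth.
- manip.job_done(): hands the job in; it is judged then, once.
The state is a dict: "time": time; "joint_pos": joint angles; "joint_vel": joint speeds; "joint_efforts": joint torques, N m; "tool_pos": TCP position; "tool_rot": TCP orientation; "contact_force": force on the tool from outside, world axes, zero at the start; "ft_torque": the same for the moment, N m; "gripper_width": opening from 0.0 (shut) to 1.0 (fully open); "grasp_force": force on a finger pad.
Only numpy, scipy, OpenCV 4.12 (cv2) and the standard library are available. Lean on these libraries where they do the work, as an engineer would, in place of code of your own. Each camera call takes 0.05 s, during which the arm holds its last target. There are 200 camera calls.

TASK

Open the guard round the shaker so that it can be unloaded: squeeze the thumb lever against the grip post to lift the latch bar out of its catch, keep it lifted while you pull the gate clear, then swing the gate wide open, about square to the front of the guard, and leave it standing so with the bar let down. Do not wrench the gate against its catch, and leave the flasks, dishes, bottle and beaker as they stand.

Things in the scene. Friction and masses are not known exactly. Their poses are not given: they have to be found in the camera images.
- pen: the shaker guard, fixed to the bench: grey posts and clear panels 130 mm high round an orbital shaker. Origin on the bench amid the gate opening; x into the guard (square to the shut gate), y along the shut gate to its hinge, z up. Gate posts 160 mm high at y = +-110 mm; corner posts 335 mm high at x = -15, y = +-195 mm; shaker (88 mm high) begins 50 mm behind the gate, fence ends at 310 mm
- lamp_rail (a point): middle of the lamp rail: fixed level bar, 14 mm thick, 390 mm long, along the guard's y, 335 mm above the bench, straight over the grip post and thumb lever of the shut gate. A hand coming straight down onto them strikes it: come in under it from the robot's side, tool leaning back 25 to 40 degrees
- gate_hinge (a point): point on the gate's upright hinge axis, 160 mm above the bench (the height of the gate's top); it turns with the gate (x axis square to the gate, y axis along the gate from its free edge to its hinge)
- gate_edge (a point): top of the gate's free edge, 188 mm from the hinge axis. The gate is a 14 mm thick grey steel frame with a clear panel, from 30 to 160 mm above the bench, opening towards the robot
- gate (a joint): opening angle of the gate (rad): 0 shut, grows as the free edge swings out of the guard towards the robot (clockwise seen from above), stop at 1.75; its stiff hinge (about 0.1 N m) leaves it where it is let go
- grip_post (a point): steel grip post fixed upright on the gate's front: 10 mm wide (along the gate), 22 mm deep, centred 18 mm in front of the gate's middle plane and 110 mm from the hinge axis, from 140 to 225 mm above the bench. This point: its centre line, 205 mm above the bench; axes as the gate's (x square to it into the guard, y along it to the hinge). It never gives way
- thumb_lever (a point): centre of the thumb lever's upright steel pad, 10 mm wide, 22 deep, 40 tall, top at 225 mm; at rest 34 mm from the grip post's centre, on the free-edge side (44 mm over both). One piece with the latch bar, pivot 65 mm below this point. Squeezing it to the post (22 mm at most, about 2 N) lifts the bar. Only the lever moves, the post stays: jaws whose middle is 13 mm from the post's hinge-side face close without pushing the hand aside
- latch (a joint): angle of the latch bar (rad): 0 down in its catch, grows as the thumb lever is squeezed towards the grip post, stop at 0.35. The bar is clear of the catch from about 0.2 and falls back by its own weight when let go
- catch (a point): top of the steel catch on the gate post, where the latch bar's nose lies at rest behind a lip 6 mm thick; the lip stands 10 mm above the bar's underside, on the robot's side of the bar, and stops the gate after about 3 mm while the bar is down
- flask_a: conical glass flask, 105 mm tall, 76 mm wide, standing on the shaker inside the guard; origin under its centre. Bystander: leave alone
- flask_b: a second such flask on the shaker. Bystander: leave alone
- dish_a: round culture dish, 90 mm across, 15 mm high, lying on the bench in front of the gate, under its path; the gate's lower edge (30 mm above the bench) passes over it. Origin under its centre. Bystander: leave alone
- dish_b: a second such dish, on the bench. Bystander: leave alone
- dish_c: a third such dish, on the bench. Bystander: leave alone
- reagent: white plastic reagent bottle, 64 mm across, 150 mm tall, near the catch side of the guard; origin under its centre. Bystander: leave alone
- beaker: glass beaker, 80 mm across, 100 mm tall; origin under its centre. Bystander: leave alone

How it is judged:
On the way, in this order (a step that is already met when the one before it is completed fails the run):
1. the latch bar is lifted clear of its catch while the gate is still shut (value of joint latch above 0.2 rad and value of joint gate below 0.1 rad), for 0.1 s.
2. the gate is pulled clear of the catch (value of joint gate above 0.2 rad), for 0.1 s.
3. the latch bar is let down with the gate off its catch (value of joint latch below 0.06 rad and value of joint gate above 0.2 rad), for 0.1 s.
At the end, for the whole second after the job is handed in: the gate stands at rest, open by more than 1.2 rad (69 degrees); the latch bar hangs down (under 0.06 rad); flasks, dishes, bottle and beaker are within 20 mm of where they stood (value of joint gate above 1.2 rad and value of joint latch below 0.06 rad and velocity of joint gate between -0.05 and 0.05 rad/s and distance of each of flask_a, flask_b, dish_a, dish_b, dish_c, reagent, beaker from where it was at the start of the episode below 0.02 m); the robot touches nothing.
It fails at once if the gate is wrenched against its catch (latch bar pressed on the catch with more than 20 N) (contact force between latch and pen above 20 N).
It fails at once if a bystander is shoved more than 40 mm or tipped over (distance of any of flask_a, flask_b, dish_a, dish_b, dish_c, reagent, beaker from where it was at the start of the episode above 0.04 m or angle between any of flask_a, flask_b, dish_a, dish_b, dish_c, reagent, beaker's own z axis and vertical above 0.5 rad).
It also fails if it takes over 42 s, if anything falls off the work surface, if the arm or the gripper's body presses on something with over 40 N, if the wrist force passes 120 N, or if a joint passes its speed limit or range.

## Working session

There is one attempt and no reset: what is moved stays moved. The work goes in short steps, Python scripts to look and compute and a tool call to move; the robot and the scene stay as the last step left them, time stands still between calls to the robot, and variables do not carry over. Pictures are saved under pics/ and viewed, at most 10 in all, crops included, and the job is handed in when it is done.

Besides the shell and the picture viewer there is one more tool, called after "Emit:" as name([rows], argument=value, ...), one row to a line, values as JSON. servo_tool: Moves the arm, as the interface text tells. Its arguments: {"type":"object","properties":{"moves":{"type":"array"}},"required":["moves"]}

```bash
mkdir -p pics; ls
python3 - <<'E'
from plant import manip
import cv2,numpy as np
for n in("side","top"):
    f=manip.grab_frame(n);cv2.imwrite(f"pics/{n}0.png",f["image"]);np.savez(f"{n}.npz",mtx=f["mtx"],eye=f["eye"],rotation=f["rotation"])
    print(n,f["mtx"],f["eye"],f["rotation"])
print(manip.state())
E
```

```text
pics
side [[410.3238206    0.         320.63527681]
 [  0.         410.3238206  208.0950905 ]
 [  0.           0.           1.        ]] [-0.02265994  0.45144302  1.11180827] [ 0.16132589 -0.44647124  0.83324224 -0.2834515 ]
top [[506.77040484   0.         314.64044378]
 [  0.         506.77040484 197.36449159]
 [  0.           0.           1.        ]] [0.44976756 0.07034499 1.60707122] [-0.02284333  0.70946011 -0.70328338  0.03920482]
{'time': 0.1, 'joint_pos': array([-1.46799490e+00,  5.33177694e-02,  1.61417503e+00,  1.89933031e-05,
        1.47600741e+00, -1.18997682e-01]), 'joint_vel': array([ 5.33679634e-04, -1.72240912e-03, -3.39925392e-03, -1.96864354e-03,
       -2.16554563e-05, -3.65750274e-04]), 'joint_efforts': array([-3.40662182e-04, -3.94900775e+01, -3.71365070e+01, -1.38782966e-04,
        3.89389606e-03,  2.02199874e-05]), 'tool_pos': array([ 0.13744091, -0.60914056,  0.24415829]), 'tool_rot': array([-9.53669830e-04,  9.93856593e-01,  1.10671422e-01,  1.71765767e-05]), 'contact_force': array([-0.72959146,  0.45569661, -0.12642668]), 'ft_torque': array([ 0.00544766, -0.00356576, -0.030121  ]), 'grasp_force': 0.0, 'gripper_width': 0.9979099385819253}
```

View pics/side0.png

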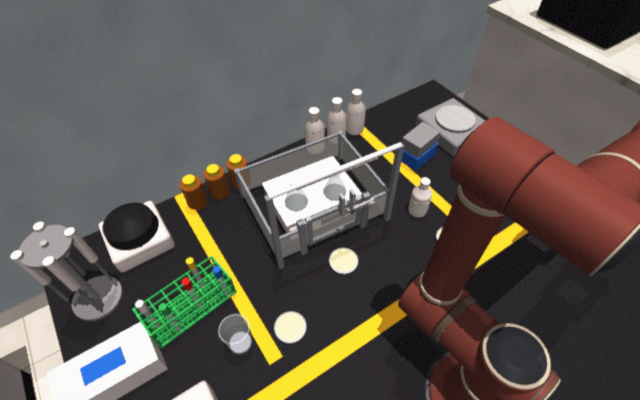

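View pics/top0.png

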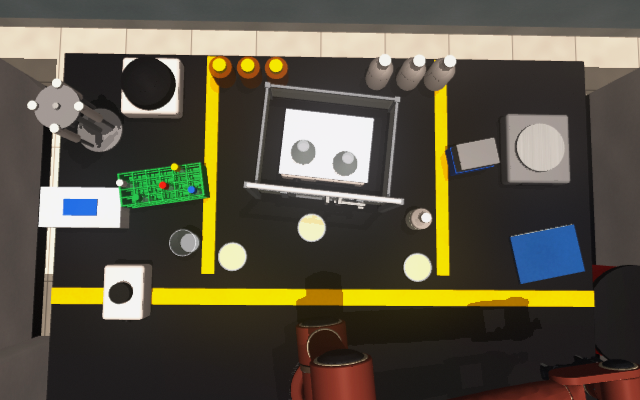

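Run:
```python
import cv2
a=cv2.imread("pics/side0.png")[140:275,230:420];b=cv2.imread("pics/top0.png")[160:290,235:435]
cv2.imwrite("pics/c1.png",cv2.resize(a,None,fx=4,fy=4,interpolation=cv2.INTER_CUBIC))
cv2.imwrite("pics/c2.png",cv2.resize(b,None,fx=4,fy=4,interpolation=cv2.INTER_CUBIC))
```

```text
(no output)
```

View pics/c1.png

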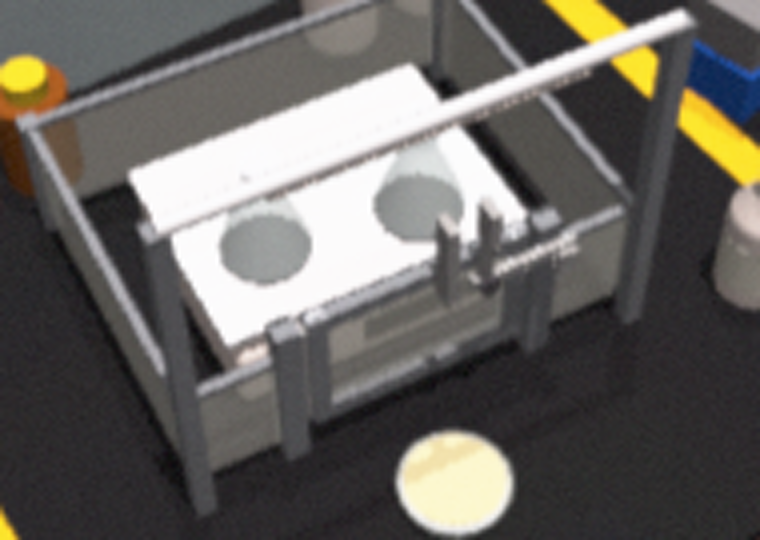

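View pics/c2.png

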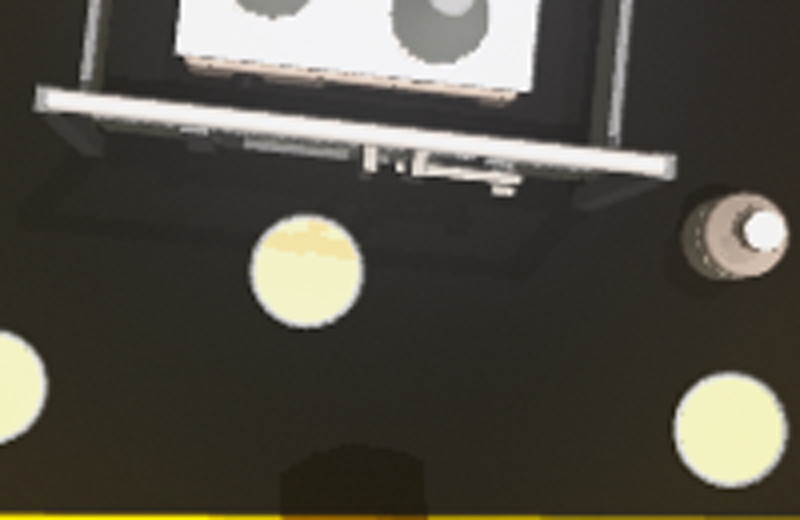

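```bash
cat > h.py <<'E'
import numpy as np
from scipy.spatial.transform import Rotation as R
from scipy.optimize import least_squares
C={n:np.load(f"{n}.npz") for n in("side","top")}
def q(w): return R.from_quat(np.roll(w,-1))
def proj(n,p):
    c=C[n];v=q(c["rotation"]).inv().apply(np.atleast_2d(p)-c["eye"]);u=v@c["mtx"].T
    return u[:,:2]/u[:,2:]
def ray(n,uv,z):
    c=C[n];d=q(c["rotation"]).apply(np.linalg.solve(c["mtx"],[*uv,1]));return c["eye"]+d*(z-c["eye"][2])/d[2]
S=lambda x,y:(x/4+230,y/4+140)
T=lambda x,y:(x/4+235,y/4+160)
E
python3 - <<'E'
from h import *
obs=[("top",T(40,98),(-15,200,340)),("top",T(672,166),(-15,-200,340)),
("side",S(152,228),(-15,195,340)),("side",S(688,22),(-15,-195,340)),
("side",S(203,510),(-20,195,0)),("side",S(630,318),(-20,-195,0)),
("side",S(287,326),(0,110,160)),("side",S(545,217),(0,-110,160))]
def P(t,p): 
    p=np.array(p)/1e3;return R.from_euler('z',t[2]).apply(p)+[t[0],t[1],0]
f=lambda t:np.concatenate([proj(n,P(t,p))[0]-uv for n,uv,p in obs])
s=least_squares(f,[.6,0,0]);t=s.x;print(t,np.degrees(t[2]),s.fun.reshape(-1,2).round(1).tolist())
ip=lambda w:(R.from_euler('z',-t[2]).apply(np.array(w)-[t[0],t[1],0])*1e3).round(1)
for nm,n,uv,z in[("grip","side",S(446,222),.225),("lever","side",S(489,207),.225),("grip","top",T(370,158),.225),("lever","top",T(418,163),.225),
 ("dish_a","top",T(306,270),.015),("reag cap","top",T(766,230),.15)]:
    w=ray(n,uv,z);print(nm,n,w.round(3),ip(w))
E
```

```text
[ 0.58658672  0.0189459  -0.10309741] -5.907046463981265 [[-1.2, -0.1], [-1.1, 0.8], [0.7, -1.0], [-0.7, -1.7], [1.3, -0.2], [0.6, 0.1], [-0.6, 0.3], [0.5, -0.1]]
grip side [0.57  0.008 0.225] [-15.4 -12.3 225. ]
lever side [ 0.564 -0.025  0.225] [-17.7 -45.8 225. ]
grip top [0.566 0.004 0.225] [-18.9 -17.5 225. ]
lever top [ 0.563 -0.029  0.225] [-18.6 -50.5 225. ]
dish_a top [0.495 0.043 0.015] [-93.5  14.6  15. ]
reag cap top [ 0.523 -0.287  0.15 ] [ -31.9 -310.8  150. ]
```

```bash
cat >> h.py <<'E'
TP=np.array([0.5866,0.0189,-0.1031])
def pen(p): return R.from_euler('z',TP[2]).apply(np.array(p,float)/1e3)+[TP[0],TP[1],0]
def inpen(w): return (R.from_euler('z',-TP[2]).apply(np.array(w)-[TP[0],TP[1],0])*1e3).round(1)
def ori(lean,th=0): # tool y = gate y, lean deg, gate angle rad
    a=np.radians(lean);return R.from_euler('z',TP[2]-th)*R.from_matrix(np.array([[-np.cos(a),0,-np.sin(a)],[0,1,0],[np.sin(a),0,-np.cos(a)]]).T.T@np.diag([1,1,1]) if 0 else np.column_stack([[-np.cos(a),0,-np.sin(a)],[0,1,0],[np.sin(a),0,-np.cos(a)]]))
def rows(p0,r0,poses,fing):
    out=[]
    for p,r in poses:
        d=r0.inv().apply(p-p0)*1e3;w=np.degrees((r0.inv()*r).as_rotvec())
        d=d.round(0);w=w.round(1);out.append([*d,*w,fing]);p0=p0+r0.apply(d/1e3);r0=r0*R.from_rotvec(np.radians(w))
    print(str([[float(x) for x in o] for o in out]).replace(".0,",",").replace(" ",""));return p0,r0
E
python3 - <<'E'
from h import *
from plant import manip
s=manip.state();p0=s["tool_pos"];r0=q(s["tool_rot"])
pA=pen([-95,-23,230]);print(pA)
yaw=lambda r:np.arctan2(*r.as_matrix()[[1,0],1])
y0=yaw(r0);y1=yaw(ori(0));print(y0,y1)
N=18;poses=[(p0+(pA-p0)*k/N,R.from_euler('z',(y1-y0)*k/N)*r0) for k in range(1,N+1)]
p,r=rows(p0,r0,poses,85)
pB=pen([-95,-23,201])
rows(p,r,[(p+(pB-p)*k/4,ori(35*k/4)) for k in range(1,5)],85)
E
```

```text
[0.48973736 0.00579929 0.23      ]
-1.3489988003575335 1.4676963267948966
[[27,-29,1,0,-0,-9,85.0],[30,-25,1,0,-0,-8.9,85.0],[35,-19,1,0,-0,-9,85.0],[36,-14,0,0,-0.1,-9,85.0],[39,-8,1,0,0,-8.9,85.0],[39,-2,1,0,0,-9,85.0],[39,5,1,0,-0,-9,85.0],[38,10,1,0,-0,-8.9,85.0],[36,16,0,0,-0,-9,85.0],[33,22,1,0,-0,-9,85.0],[29,27,1,0,-0.1,-8.9,85.0],[25,30,1,0,0,-9,85.0],[20,34,0,0,0,-9,85.0],[14,37,1,0,0,-8.9,85.0],[8,39,1,0,-0,-9,85.0],[2,39,1,0,-0,-9,85.0],[-4,39,0,0,-0,-8.9,85.0],[-10,38,1,0,-0,-9,85.0]]
[[-0,-0,7,-0.1,-8.8,0,85.0],[1,-0,7,0,-8.7,0,85.0],[2,-0,7,0,-8.8,0,85.0],[3,-0,7,0,-8.7,0,85.0]]
```

Emit:
servo_tool([
  [[27,-29,1,0,0,-9,85],[30,-25,1,0,0,-9,85],[35,-19,1,0,0,-9,85],[36,-14,0,0,0,-9,85],[39,-8,1,0,0,-9,85],[39,-2,1,0,0,-9,85],[39,5,1,0,0,-9,85],[38,10,1,0,0,-9,85],[36,16,0,0,0,-9,85],[33,22,1,0,0,-9,85],[29,27,1,0,0,-9,85],[25,30,1,0,0,-9,85]],
])

```text
time: 1.6
tool_pos: [0.3711, -0.1977, 0.2349]
tool_rot: [-0.0, 0.492, 0.87, 0.0]
contact_force: [0.7, -0.3, 0.1]
gripper_width: 0.996
grasp_force: 0.0
```

Emit:
servo_tool([
  [[20,34,0,0,0,-9,85],[14,37,1,0,0,-9,85],[8,39,1,0,0,-9,85],[2,39,1,0,0,-9,85],[-4,39,0,0,0,-9,85],[-10,38,1,0,0,-9,85],[0,0,7,0,-8.8,0,85],[1,0,7,0,-8.7,0,85],[2,0,7,0,-8.8,0,85],[3,0,7,0,-8.7,0,85],[0,0,0,0,0,0,85]],
])

```text
time: 2.98
tool_pos: [0.484, 0.0076, 0.1977]
tool_rot: [0.297, 0.044, 0.954, -0.014]
contact_force: [-0.2, -0.2, 1.1]
gripper_width: 0.993
grasp_force: 0.0
```

Run:
```python
from h import *
from plant import manip
import cv2
a=manip.grab_frame("side")["image"][100:235,280:470];b=manip.grab_frame("top")["image"][150:285,220:410]
cv2.imwrite("pics/d.png",np.vstack([cv2.resize(x,None,fx=3,fy=2.2*3/2.2 if 0 else 2.2,interpolation=cv2.INTER_CUBIC) for x in(a,b)]))
s=manip.state();print(s["time"],inpen(s["tool_pos"]),(ori(35).inv()*q(s["tool_rot"])).as_rotvec(True),s["joint_pos"].round(2),s["contact_force"])
```

```text
3.075 [-97.5 -22.1 203.1] [-0.3441242   0.03849207 -0.49714547] [-0.16 -0.69  2.34  0.05  0.88 -1.66] [-0.59821148  0.25194748  0.92950769]
```

View pics/d.png

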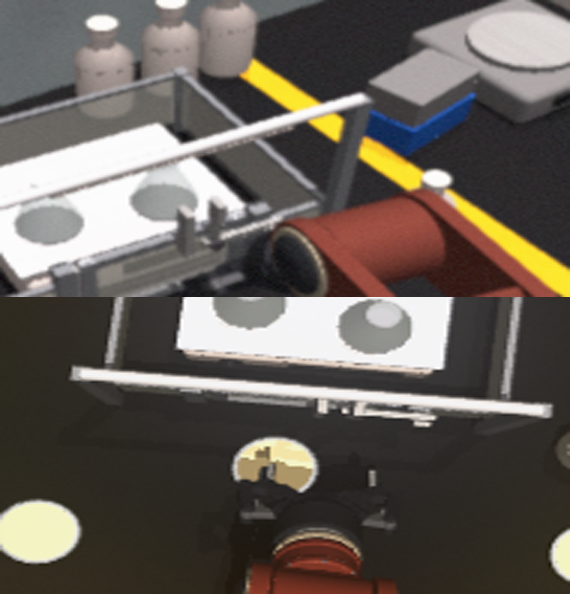

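Run:
```python
from h import *
V=lambda x,y:(x/3+220,(y-297)/2.2+150)
for n,uv,z in[("Lf",V(268,466),.195),("Rf",V(373,478),.195),("post",V(322,406),.225),("lever",V(348,408),.225)]:
    print(n,inpen(ray("top",uv,z)))
```

```text
Lf [-97.8  23.4 195. ]
Rf [-102.   -75.1  195. ]
post [-19.1 -17.  225. ]
lever [-18.9 -40.9 225. ]
```

Emit:
servo_tool([
  [[-14,0,10,0,0,0,85],[-14,0,10,0,0,0,85],[-14,0,10,0,0,0,85],[-12,0,10,0,0,0,85],[-12,0,9,0,0,0,85],[0,0,0,0,0,0,70],[0,0,0,0,0,0,60],[0,0,0,0,0,0,50],[0,0,0,0,0,0,50]],
])

```text
time: 4.2
tool_pos: [0.5691, -0.0007, 0.2009]
tool_rot: [0.301, 0.044, 0.952, -0.014]
contact_force: [-0.0, -2.3, 1.1]
gripper_width: 0.587
grasp_force: 0.8
```

Run:
```python
from h import *
from plant import manip
import cv2
a=manip.grab_frame("side")["image"][150:250,290:410];b=manip.grab_frame("top")["image"][170:270,270:390]
cv2.imwrite("pics/e.png",np.vstack([cv2.resize(x,None,fx=5,fy=3,interpolation=cv2.INTER_CUBIC) for x in(a,b)]))
s=manip.state();print(s["time"],inpen(s["tool_pos"]),s["contact_force"],s["gripper_width"])
```

```text
4.3 [-15.5 -21.2 200.6] [ 0.88443501 -0.90351585  1.46177587] 0.5836223755070795
```

View pics/e.png

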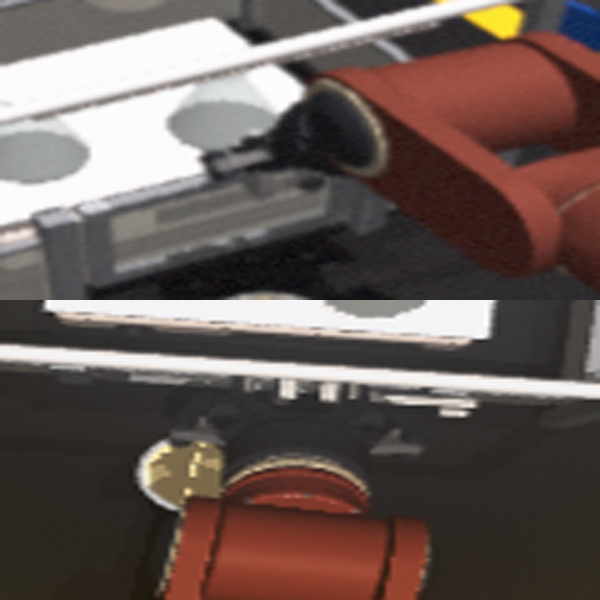

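Emit:
servo_tool([
  [[0,0,0,0,0,0,40],[0,0,0,0,0,0,32],[0,0,0,0,0,0,27],[0,0,0,0,0,0,27],[0,0,0,0,0,0,27]],
])

```text
time: 4.92
tool_pos: [0.5686, -0.0018, 0.2]
tool_rot: [0.3, 0.044, 0.953, -0.016]
contact_force: [-3.2, -7.3, 2.5]
gripper_width: 0.315
grasp_force: 4.6
```

Emit:
servo_tool([
  [[0,0,0,0,0,0,24],[0,0,0,0,0,0,22],[0,0,0,0,0,0,20],[0,0,0,0,0,0,20]],
])

```text
time: 5.42
tool_pos: [0.5685, -0.001, 0.2002]
tool_rot: [0.3, 0.043, 0.953, -0.015]
contact_force: [-5.7, -1.1, 4.1]
gripper_width: 0.29
grasp_force: 56.9
```

Run:
```python
from h import *
from plant import manip
s=manip.state();print(s["time"],inpen(s["tool_pos"]),s["contact_force"],s["ft_torque"],s["gripper_width"]*85.4,s["grasp_force"])
p0=s["tool_pos"];r0=q(s["tool_rot"]);p=p0;
H=pen([0,96,0])
def pose(th): 
    Rz=R.from_euler('z',-th);return H+Rz.apply(p0-H),Rz*r0
ths=np.concatenate([[.01,.03,.06,.1],np.arange(.16,1.0,.08)])
rows(p0,r0,[pose(t) for t in ths],20)
```

```text
5.425 [-16.  -21.7 200.2] [-5.7447152  -1.06581269  4.08157642] [-1.36119249  0.8595983  -0.56945218] 24.76012858052326 56.93356219679117
[[1,0,-1,0.3,0,0.5,20.0],[2,1,-1,0.7,0,0.9,20.0],[3,0,-2,1,0,1.4,20.0],[4,1,-3,1.3,0,1.9,20.0],[5,1,-4,2,0,2.8,20.0],[8,2,-5,2.6,0,3.8,20.0],[8,2,-5,2.6,0.1,3.7,20.0],[7,1,-6,2.6,-0,3.8,20.0],[8,2,-5,2.6,-0,3.7,20.0],[8,2,-5,2.7,0,3.8,20.0],[7,2,-6,2.6,0,3.8,20.0],[8,2,-5,2.6,0,3.7,20.0],[7,1,-6,2.7,0,3.8,20.0],[8,2,-5,2.6,0.1,3.7,20.0],[8,2,-5,2.6,-0,3.8,20.0]]
```

Emit:
servo_tool([
  [[1,0,-1,0.3,0,0.5,20],[2,1,-1,0.7,0,0.9,20],[3,0,-2,1,0,1.4,20],[0,0,0,0,0,0,20]],
])

```text
time: 5.92
tool_pos: [0.562, 0.001, 0.2002]
tool_rot: [0.3, 0.072, 0.951, -0.024]
contact_force: [2.4, -2.8, 1.7]
gripper_width: 0.284
grasp_force: 59.2
```

Free of resistance; carry on with the swing.

Emit:
servo_tool([
  [[4,1,-3,1.3,0,1.9,20],[5,1,-4,2,0,2.8,20],[8,2,-5,2.6,0,3.8,20],[8,2,-5,2.6,0,3.7,20],[7,1,-6,2.6,0,3.8,20],[8,2,-5,2.6,0,3.7,20],[0,0,0,0,0,0,20]],
])

```text
time: 6.8
tool_pos: [0.5189, 0.026, 0.2002]
tool_rot: [0.288, 0.268, 0.915, -0.085]
contact_force: [5.4, -0.8, 2.5]
gripper_width: 0.287
grasp_force: 63.1
```

Run:
```python
from h import *
from plant import manip
s=manip.state();print(s["time"],inpen(s["tool_pos"]),s["contact_force"],s["ft_torque"],s["joint_pos"].round(2),s["gripper_width"]*85.4)
p0=s["tool_pos"];r0=q(s["tool_rot"])
print("yaw err vs ori",(ori(35,.46).inv()*r0).as_rotvec(True))
H=pen([0,96,0])
def pose(th): 
    Rz=R.from_euler('z',-th);return H+Rz.apply(p0-H),Rz*r0
rows(p0,r0,[pose(t) for t in np.arange(.1,1.05,.1)],20)
```

```text
6.8 [-6.810e+01  1.000e-01  2.002e+02] [ 5.37474923 -0.78613626  2.45757605] [-1.10417963  0.38621483 -0.29475858] [ 0.09 -0.45  2.2  -0.45  0.93 -0.73] 24.501922243794002
yaw err vs ori [0.22074546 0.00677419 0.26915096]
[[9,2,-7,3.3,0,4.7,20.0],[10,3,-6,3.3,0,4.7,20.0],[9,2,-7,3.3,0,4.7,20.0],[10,2,-6,3.2,0,4.7,20.0],[9,3,-7,3.3,0,4.7,20.0],[10,2,-7,3.3,0,4.7,20.0],[9,2,-6,3.3,0,4.7,20.0],[10,3,-7,3.3,0,4.6,20.0],[9,2,-6,3.3,0,4.7,20.0],[9,2,-7,3.3,0,4.7,20.0]]
```

Emit:
servo_tool([
  [[9,2,-7,3.3,0,4.7,20],[10,3,-6,3.3,0,4.7,20],[9,2,-7,3.3,0,4.7,20],[10,2,-6,3.2,0,4.7,20],[9,3,-7,3.3,0,4.7,20],[0,0,0,0,0,0,20]],
])

```text
time: 7.55
tool_pos: [0.4868, 0.0742, 0.2002]
tool_rot: [0.258, 0.486, 0.821, -0.153]
contact_force: [5.2, 0.8, 3.6]
gripper_width: 0.285
grasp_force: 62.6
```

Run:
```python
from h import *
from plant import manip
s=manip.state();print(s["time"],inpen(s["tool_pos"]),s["contact_force"],s["ft_torque"],s["joint_pos"].round(2),s["gripper_width"]*85.4)
print((ori(35,.96).inv()*q(s["tool_rot"])).as_rotvec(True))
```

```text
7.55 [-105.    44.7  200.2] [5.17134914 0.76589114 3.63173127] [-0.65705995  0.64243059  0.23094043] [ 0.3  -0.28  2.07 -0.63  1.27 -0.03] 24.344977334819596
[0.22079242 0.0752256  0.28194393]
```

Emit:
servo_tool([
  [[10,2,-7,3.3,0,4.7,20],[9,2,-6,3.3,0,4.7,20],[10,3,-7,3.3,0,4.6,20],[9,2,-6,3.3,0,4.7,20],[9,2,-7,3.3,0,4.7,20],[0,0,0,0,0,0,20],[0,0,0,0,0,0,20]],
])

```text
time: 8.43
tool_pos: [0.481, 0.1314, 0.2002]
tool_rot: [0.212, 0.674, 0.676, -0.211]
contact_force: [8.3, 2.4, 2.0]
gripper_width: 0.285
grasp_force: 62.9
```

Run:
```python
from h import *
from plant import manip
s=manip.state();print(s["time"],inpen(s["tool_pos"]),s["contact_force"],s["ft_torque"],s["joint_pos"].round(2),s["gripper_width"]*85.4)
print((ori(35,1.46).inv()*q(s["tool_rot"])).as_rotvec(True))
```

```text
8.425 [-116.6  101.1  200.2] [8.30474344 2.37443591 1.97923489] [0.08431356 0.32757878 1.09368827] [ 0.4  -0.03  1.86 -0.55  1.58  0.47] 24.367051003301363
[0.13282736 0.24721577 0.20629501]
```

Emit:
servo_tool([
  [[0,0,0,0,0,0,28],[0,0,0,0,0,0,36],[0,0,0,0,0,0,46],[0,0,0,0,0,0,60],[0,0,0,0,0,0,75],[0,0,0,0,0,0,85],[0,0,0,0,0,0,85],[0,0,0,0,0,0,85]],
])

```text
time: 9.43
tool_pos: [0.4799, 0.1309, 0.2002]
tool_rot: [0.212, 0.675, 0.674, -0.213]
contact_force: [-0.2, -0.9, 0.3]
gripper_width: 0.998
grasp_force: 0.0
```

Emit:
servo_tool([
  [[0,0,-5,0,0,0,85],[0,0,-15,0,0,0,85],[0,0,-25,0,0,0,85],[0,0,-25,0,0,0,85],[0,0,-25,0,0,0,85],[0,0,-15,0,0,0,85],[0,0,0,0,0,0,85],[0,0,0,0,0,0,85]],
])

```text
time: 10.42
tool_pos: [0.4796, 0.1936, 0.2895]
tool_rot: [0.212, 0.674, 0.674, -0.213]
contact_force: [-0.2, 0.2, 0.1]
gripper_width: 0.999
grasp_force: 0.0
```

Run:
```python
from h import *
from plant import manip
import cv2
a=manip.grab_frame("side")["image"];b=manip.grab_frame("top")["image"][150:290,200:440]
cv2.imwrite("pics/f.png",np.vstack([cv2.resize(a[120:290,220:440],(720,300),interpolation=cv2.INTER_CUBIC),cv2.resize(b,(720,300),interpolation=cv2.INTER_CUBIC)]))
s=manip.state();print(s["time"],inpen(s["tool_pos"]),s["contact_force"],s["joint_pos"].round(2))
```

```text
10.525 [-124.5  162.5  289.2] [-0.06806994  0.25636784 -0.2891947 ] [ 0.5  -0.02  1.7  -0.54  1.76  0.47]
```

View pics/f.png

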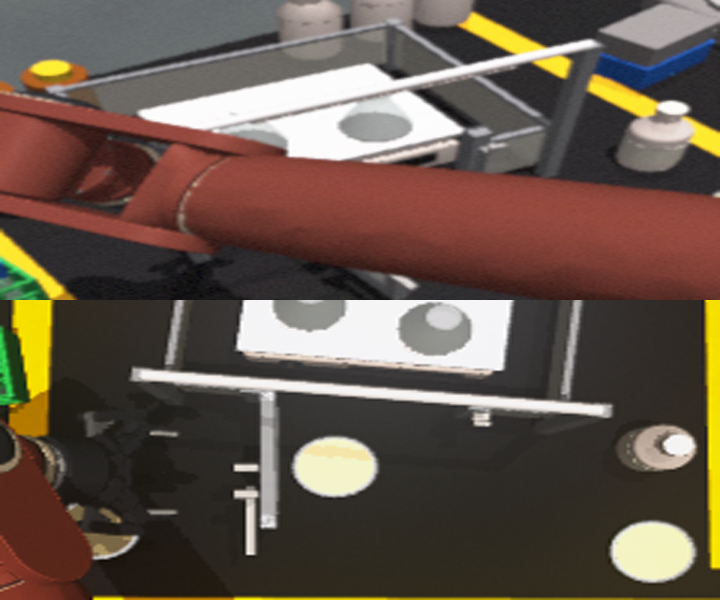

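The last picture shows the gate square to the guard, running from (268,395) to (268,525). The fingers are clear at x≈163. Post and lever, at (246,467) and (246,493), are about 33 mm apart, so the lever is at rest and the bar is down.

```bash
python3 -c "
from plant import manip
print(manip.job_done())"
```

```text
the job is handed in; nothing more can be done
None
```

The job is handed in: the gate stands open at about 1.46 rad (84°), the latch bar looked down and the gripper clear in the last picture, I saw no bystander disturbed, and it took about 10.5 s of robot time; the hand-in call returned no verdict.

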